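Lift the loaded crucible carrier off the cooling tile and hold it level

ROBOT

A 7-joint arm with a two-finger parallel gripper is mounted at the origin on a cart in front of the work surface, level with it; the furniture and walls round the work are solid. World frame = base frame: x ahead of the robot, y to its left, z up, the work surface at z = 0. Lengths are in m, angles in rad, forces in N, time in s.
With the tool pointing down it reaches from about 0.4 to 0.875 m from the base axis. Payload 19.3 kg.
Tool frame: the origin (TCP) lies on the centre line of the jaws, within the pads' length; the fingertips stand 14 mm ahead of it and the grasp point (between the pads) lies 5 mm behind it (bot.tip_extent is the distance from the TCP to the fingertips, in m); z points along the fingers, y is the line along which they close (so a half turn about z gives the same grasp; the last joint's range is limited). The gripper opens to 85 mm and grips with 20 to 120 N. Pads are 22 mm wide; open, the fingers measure 114 mm over their backs; the gripper's body (76 mm by 85 mm) begins 54 mm behind the grasp point. The pads swing forward as they close: fully open they stand 13 mm farther back than shut.
Start: joints at [-1.296, 0.521, -0.036, 1.599, 0.021, 1.021, -0.113], TCP at [0.211, 0.588, 0.225] pointing down, gripper open.
Joint ranges: [-2.91, 2.91], [-0.3, 2.13], [-1.5, 1.42], [0.17, 2.43], [-1.26, 4.41], [0.16, 1.93], [-2.52, 2.52]. Speed limits (rad/s): [1.89, 1.89, 2.39, 2.39, 3.01, 3.01, 3.01].

INTERFACE

Orientations are given as [roll, pitch, yaw] about the fixed x, y, z axes, in that order (R = Rz(yaw) Ry(pitch) Rx(roll)).
In Python, from workcell import monitor, grab_frame, camera_model, bot gives the robot as it stands.
- The arm moves only by the tool move_arm, never from a script. Its argument "moves" is a list of rows, each a list of 4 numbers: the shift along the world's x, y, z in mm, then the turn about the world's z in rad. A call has 1 to 12 rows; each row is the pose to reach, as a shift and turn from the pose commanded when the call began; what a row does not reach only later rows make up. A row lasts 1/8 s, in which the tool goes at most 62.5 mm and 10.7 degrees, less where a joint would pass 70% of its speed; a pose out of reach is approached as far as the arm can. A call with a gripper value outside its range is refused whole. "gripper" is the opening, from 0 (shut) to 1 (fully open), set as the call begins (left out, the last holds). The fingers move at their own pace and stop on an object; "newtons" is the grip in N (left out, the last holds). Time passes only in rows, so rows that repeat a pose let the fingers close. It gives the time, the measured TCP pose, the force, the opening and the grip force at its end, in the units of the state.
- monitor.observe(): the state, without advancing time (a new reading comes with each control period).
- grab_frame(name): name is "scene" or "top" or "wrist"; returns the picture (480x640x3 uint8, blue, green, red); there is no depth.
- camera_model(name): a dict with "vfov" (degrees; the focal length in pixels is half the picture's height over the tangent of half this angle, whatever the lens; pixels are square), "cx", "cy" (the principal point, pixels), "k1" (the pictures are not rectified: a ray, as slopes to the right and down, at radius r is drawn at 1 + k1 r^2 times it, then the intrinsics apply), "R" (3x3) and "t" (3): a world point X has camera coordinates R X + t; the wrist camera has in their place "T_tool_cam" (4x4, takes a point from camera to tool coordinates, whose origin is the TCP and whose axes are the flange's). Camera axes: x right, y down, z forward; pixel columns grow to the right and rows downward; lengths in m; the calibration is good to about 2 mm. A picture is of the moment at which its call begins: read the wrist's pose just before it. camera_model takes no time and is no camera call.
- bot.job_done(): hands the job in; it is judged then, once.
The state is a dict: "clock": time; "qpos": joint angles; "qd": joint speeds; "joint_efforts": joint torques, N m; "position": TCP position; "tool_rot": TCP orientation; "force": force on the tool from outside, world axes, zero at the start; "moment": the same for the moment, N m; "grip_width": finger opening in m; "finger_force": force on a finger pad.
Only numpy, scipy, OpenCV 4.12 (cv2) and the standard library are available. Lean on these libraries where they do the work, as an engineer would, in place of code of your own. Each camera call takes 0.05 s, during which the arm holds its last target. There are 200 camera calls.

TASK

Take the crucible carrier by the black grip in the middle of its handle, pinching lightly (the handle is thin sheet: no more than 30 N of grip), and raise it level from the white cooling tile, so that the two crucibles and the cork stopper stay standing in their bays and are not touched. Hold it still and level over the tile, about 15 cm above it, for three seconds, and finish still holding it there in the air. Leave the tile's neighbours (two bottles and a jar) where they are.

Things in the scene. Friction and masses are not known exactly. Their poses are not given: they have to be found in the camera images.
- tile: white glazed slab on four small feet, 240 x 120 mm, its top 16 mm above the worktop, fixed; origin at the centre of its underside, x along its length, z up
- carrier: aluminium tray 186 (x) x 64 (y) x 13 mm, loose on the tile, roughly lengthwise along it. Three bays along x (centres x = -61, 0, 61 mm; 58 mm square; floor 3 mm thick). A handle bar 8 mm wide runs along x above them between two end straps (197 mm overall; bar's top at z = 87 mm). Origin: centre of underside, z up. Loaded 0.3 to 0.45 kg, perhaps heavier at one end
- carrier_grip (a point): centre of the black plastic grip in the middle of the handle bar: 82 mm above the carrier's underside. The grip is 70 mm long (along the carrier's x), 12 mm wide (y; pinch it across this; 14 mm at the small end collars) and 16 mm high. The crucibles' rims lie 43 mm below this point
- crucible_a: glazed porcelain crucible, an open tapered cup, 45 mm across the rim, 28 mm across the foot, 36 mm high, 40 to 110 g; origin at the centre of its foot, z up. Stands loose in one of the carrier's three bays
- crucible_b: like crucible_a, in another bay: glazed porcelain crucible, an open tapered cup, 45 mm across the rim, 28 mm across the foot, 36 mm high, 40 to 110 g; origin at the centre of its foot, z up. Stands loose in one of the carrier's three bays
- stopper: tapered cork stopper, 29 mm across, 26 mm high, 15 g; origin at the centre of its underside, z up. Stands loose in the bay that the crucibles leave free
- dropper: bystander: dropper bottle with a white nozzle cap, 49 mm across, 107 mm high, to the left of the tile; origin at the centre of its foot
- small_bottle: bystander: small reagent bottle with black cap, 49 mm across, 95 mm high, to the right and behind; origin at the centre of its foot
- open_jar: bystander: small open glass jar, 60 mm across, 85 mm high, to the right and nearer the robot; origin at the centre of its foot
Not all that is in view belongs to the job. Of the things that look like the carrier, the smaller one is meant.

How it is judged:
By the outcome, as a careful person would: the job done as asked, in the order asked, and still so for the second after the job is handed in, while the arm keeps its last pose, push and grip.
It also fails if it takes over 38 s, if anything falls off the work surface, if the arm or the gripper's body presses on something with over 40 N, if the wrist force passes 120 N, or if a joint passes its speed limit or range.

## Working session

There is one attempt and no reset: what is moved stays moved. The work goes in short steps, Python scripts to look and compute and a tool call to move; the robot and the scene stay as the last step left them, time stands still between calls to the robot, and variables do not carry over. Pictures are saved under pics/ and viewed, at most 10 in all, crops included, and the job is handed in when it is done.

Besides the shell and the picture viewer there is one more tool, called after "Request:" as a command line: name --pt "numbers of a row" for each row, then --argument value for the rest. move_arm: Moves the arm, as the interface text tells. Its arguments: {"type":"object","properties":{"moves":{"type":"array","items":{"type":"array","items":{"type":"number"}}},"gripper":{"type":"number"},"newtons":{"type":"number"}},"required":["moves"]}

```bash
mkdir -p pics; ls; cat > h.py <<'E'
import numpy as np, cv2
from workcell import monitor, grab_frame, camera_model, bot
from scipy.spatial.transform import Rotation as Ro
def cam(name, st=None):
    m=camera_model(name)
    f=240/np.tan(np.radians(m["vfov"])/2)
    if name=="wrist":
        T=np.eye(4);T[:3,:3]=Ro.from_euler('xyz',st["tool_rot"]).as_matrix();T[:3,3]=st["position"]
        W=np.linalg.inv(T@np.array(m["T_tool_cam"]));R,t=W[:3,:3],W[:3,3]
    else: R,t=np.array(m["R"]),np.array(m["t"])
    return dict(f=f,cx=m["cx"],cy=m["cy"],k1=m["k1"],R=R,t=t)
def ray(c,uv):
    d=np.array([(uv[0]-c["cx"])/c["f"],(uv[1]-c["cy"])/c["f"]]);s=d.copy()
    for _ in range(20): s=d/(1+c["k1"]*(s@s))
    v=c["R"].T@np.r_[s,1]; return -c["R"].T@c["t"], v/np.linalg.norm(v)
def onz(c,uv,z):
    o,v=ray(c,uv); return o+v*(z-o[2])/v[2]
def proj(c,X):
    p=c["R"]@np.array(X)+c["t"];s=p[:2]/p[2];s=s*(1+c["k1"]*(s@s));return c["f"]*s+[c["cx"],c["cy"]]
def tri(c1,a,c2,b):
    o1,v1=ray(c1,a);o2,v2=ray(c2,b)
    k=np.linalg.lstsq(np.c_[v1,-v2],o2-o1,rcond=None)[0]
    p,q=o1+k[0]*v1,o2+k[1]*v2
    return (p+q)/2,np.linalg.norm(p-q)
E
python3 - <<'E'
from h import *
print(monitor.observe())
for n in("scene","top"):
    cv2.imwrite(f"pics/{n}0.png",grab_frame(n)); c=cam(n); print(n,c["f"],-c["R"].T@c["t"],c["R"][2])
E
```

```text
pics
{'clock': 0.0, 'qpos': array([-1.29620868,  0.52199368, -0.03630373,  1.59996031,  0.02119126,
        1.02108073, -0.11277671]), 'qd': array([-0.00073723,  0.00081511,  0.00078262, -0.00076679,  0.00042675,
        0.00162817, -0.00026039]), 'joint_efforts': array([-2.66603292e-04, -9.27129579e+01,  1.97976306e+00, -3.69905806e+01,
        1.78505917e-02,  8.57281761e-03, -8.97600074e-07]), 'position': array([0.21118558, 0.58790681, 0.22445574]), 'tool_rot': array([-3.14053808e+00,  7.79202942e-05,  2.79679241e+00]), 'force': array([ 0.02487436,  0.92371617, -0.32896768]), 'moment': array([ 0.00072677, -0.03699068,  0.00744224]), 'finger_force': 0.0, 'grip_width': 0.08563247571303217}
scene 481.23294828494136 [-0.13301179 -0.6261389   1.03533368] [ 0.54883133  0.30579022 -0.77799518]
top 516.9094313715352 [ 0.44770572 -0.23940519  1.63309866] [ 0.03830762  0.00718263 -0.99924018]
```

View pics/scene0.png

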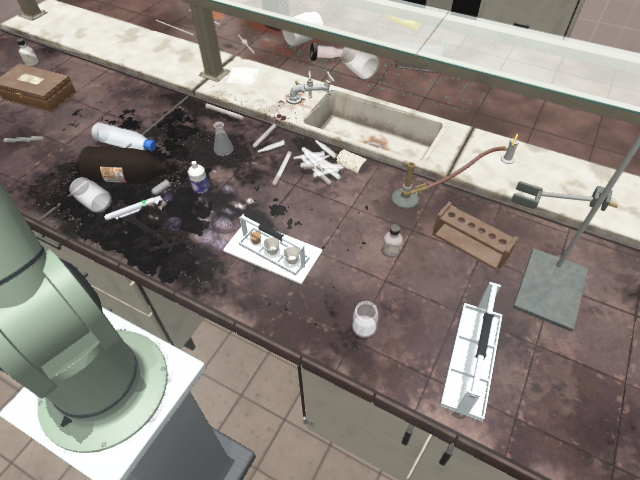

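View pics/top0.png

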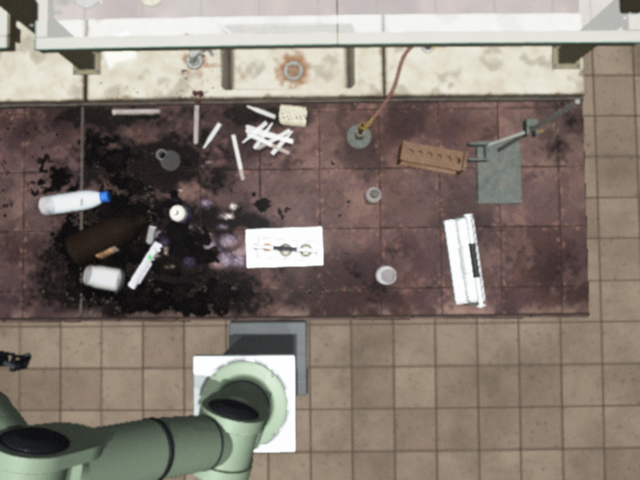

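Candidates for the carrier are the tray on the white tile, at scene (272,247) and top (285,248), and the larger tray, at scene (472,350) and top (464,260). The smaller one, on the tile, is meant. I'll check it in one close crop and measure it.

```bash
python3 - <<'E'
from h import *
a=cv2.imread("pics/scene0.png")[205:290,210:335];b=cv2.imread("pics/top0.png")[215:280,235:335]
A=cv2.resize(a,(500,340),interpolation=cv2.INTER_CUBIC);B=cv2.resize(b,(400,260),interpolation=cv2.INTER_CUBIC)
o=np.zeros((600,500,3),np.uint8);o[:340]=A;o[340:,:400]=B;cv2.imwrite("pics/crop.png",o)
for n,(x,y,w,h) in dict(scene=(225,215,100,65),top=(248,229,74,36)).items():
    g=cv2.cvtColor(cv2.imread(f"pics/{n}0.png"),cv2.COLOR_BGR2GRAY)[y:y+h,x:x+w]
    k,l,s,c=cv2.connectedComponentsWithStats((g<60).astype(np.uint8))
    for i in range(1,k):
        if s[i,4]>8: print(n,s[i]+[x,y,0,0,0],c[i]+[x,y])
T=cam("top")
im=cv2.imread("pics/top0.png");hsv=cv2.cvtColor(im,cv2.COLOR_BGR2HSV)
m=((hsv[...,2]>185)&(hsv[...,1]<40)).astype(np.uint8);m[:, :235]=0;m[:,335:]=0;m[:215]=0;m[285:]=0
r=cv2.minAreaRect(max(cv2.findContours(m,0,2)[0],key=cv2.contourArea));print(r,[onz(T,p,.016).round(4) for p in cv2.boxPoints(r)],onz(T,r[0],.016))
E
```

```text
((283.9283752441406, 246.85238647460938), (39.61133575439453, 78.08998107910156), 88.09085083007812) [array([ 0.5496, -0.008 ,  0.016 ]), array([ 0.5553, -0.2529,  0.016 ]), array([ 0.4313, -0.2558,  0.016 ]), array([ 0.4255, -0.0115,  0.016 ])] [ 0.49036478 -0.13216363  0.016     ]
```

View pics/crop.png

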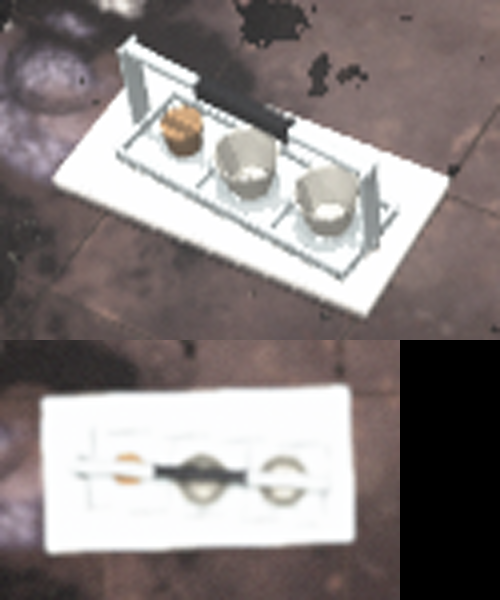

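The crop confirms it: a small tray on the white tile with a black grip, centred at about scene (271,232) and top (285,248). The cork is at the left end, and crucibles stand in the middle and right bays. I'll move above it for a close wrist view.

Request:
move_arm --pt "15 -20 10 -0.04" --pt "35 -50 20 -0.1" --pt "60 -80 30 -0.15" --pt "85 -115 40 -0.2" --pt "110 -150 50 -0.25" --pt "135 -185 60 -0.3" --pt "160 -220 70 -0.35" --pt "185 -255 75 -0.4" --pt "205 -290 75 -0.45" --pt "225 -325 75 -0.5" --pt "245 -360 75 -0.55" --pt "260 -395 75 -0.6" --gripper 1

```text
clock: 1.6
position: [0.4718, 0.191, 0.3003]
tool_rot: [3.141, -0.0, 2.193]
force: [-0.3, -0.6, 0.0]
grip_width: 0.085
finger_force: 0.0
```

Request:
move_arm --pt "5 -40 0 -0.08" --pt "8 -80 0 -0.16" --pt "10 -120 0 -0.24" --pt "10 -155 0 -0.32" --pt "10 -190 0 -0.4" --pt "10 -225 0 -0.48" --pt "10 -255 0 -0.56" --pt "10 -280 0 -0.62" --pt "10 -300 0 -0.66" --pt "10 -315 0 -0.69" --pt "10 -320 0 -0.7" --pt "10 -320 0 -0.7"

```text
clock: 3.1
position: [0.4814, -0.1265, 0.2999]
tool_rot: [-3.141, -0.0, 1.497]
force: [-0.6, 0.9, -0.7]
grip_width: 0.0857
finger_force: 0.0
```

```bash
python3 - <<'E'
from h import *
s=monitor.observe();im=grab_frame("wrist");cv2.imwrite("pics/w0.png",im);np.save("w0.npy",s,allow_pickle=True)
print(s["clock"],s["position"],s["tool_rot"],s["qpos"],s["force"])
c=cam("wrist",s);print(c["f"],-c["R"].T@c["t"],c["R"])
print(proj(c,[.485,-.14,.098]), tri(cam("scene"),(270.9,232),cam("top"),(285,248.3)))
E
```

```text
3.1 [ 0.48136158 -0.12654101  0.29989349] [-3.14139163e+00 -9.47312608e-05  1.49727507e+00] [-0.30255103  0.26427429  0.54826108  1.85166397 -0.15604446  1.06835762
  0.23224641] [-0.62008599  0.85776172 -0.6520657 ]
363.4276593210909 [ 0.48866484 -0.04832313  0.44909145] [[ 9.97386440e-01 -7.22491264e-02 -5.93335089e-04]
 [-6.85394164e-02 -9.48709137e-01  3.08631368e-01]
 [-2.28612492e-02 -3.07784075e-01 -9.51181542e-01]]
[330.39687836 214.33240658] (array([ 0.4834248 , -0.14015767,  0.09821314]), np.float64(0.0015040133744390967))
```

View pics/w0.png

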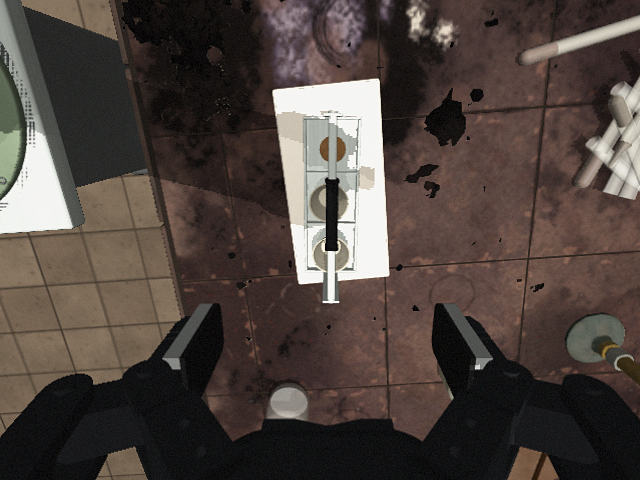

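The wrist view shows the black grip from (331,180) to (331,250), with the handle nearly vertical in the image, so it already lies across the jaws' closing line. I'll measure it here and again from a second place.

```bash
cat >> h.py <<'E'
def grip(im,c,box,z=.098):
    x,y,w,h=box
    g=cv2.cvtColor(im,cv2.COLOR_BGR2GRAY)[y:y+h,x:x+w]
    k,l,s,_=cv2.connectedComponentsWithStats((g<55).astype(np.uint8))
    i=1+np.argmax(s[1:,4]);p=np.argwhere(l==i)[:,::-1]+[x,y]
    P=np.array([onz(c,q,z)[:2] for q in p])
    r=cv2.minAreaRect(P.astype(np.float32)*1000)
    d=np.linalg.svd(P-P.mean(0),full_matrices=False)[2][0]; d=d*np.sign(-d[1])
    uv=np.array(cv2.minAreaRect(p.astype(np.float32))[0])
    return s[i],uv,r,np.arctan2(d[1],d[0])
E
python3 - <<'E'
from h import *
s=np.load("w0.npy",allow_pickle=True).item();c=cam("wrist",s)
S,uv,r,a=grip(cv2.imread("pics/w0.png"),c,(305,165,55,100));print(S,uv,r,np.degrees(a))
t=s["tool_rot"][2];print("tool y ang",np.degrees(np.arctan2(-np.cos(t),np.sin(t))))
for w in ("scene","top"):
    print(tri(c,uv,cam(w),dict(scene=(270.9,232),top=(285,248.3))[w]))
E
```

```text
[ 20  13  14  73 856] [331.5 214. ] ((485.9272155761719, -140.89926147460938), (74.09318542480469, 12.741029739379883), 85.74906158447266) -94.67745073993714
tool y ang -4.212457959479143
(array([ 0.48519536, -0.13930536,  0.09647046]), np.float64(0.002436783933396546))
(array([ 0.48502478, -0.14061407,  0.09422871]), np.float64(0.0021461803027554823))
```

Request:
move_arm --pt "0 -5 -10 0" --pt "0 -10 -25 0" --pt "0 -15 -40 0" --pt "0 -15 -55 0" --pt "0 -15 -65 0" --pt "0 -15 -70 0" --pt "0 -15 -70 0"

```text
clock: 4.03
position: [0.4813, -0.1417, 0.2299]
tool_rot: [-3.141, 0.0, 1.497]
force: [-0.3, 0.9, -0.1]
grip_width: 0.085
finger_force: 0.0
```

```bash
python3 - <<'E'
from h import *
s0=np.load("w0.npy",allow_pickle=True).item();c0=cam("wrist",s0)
uv0=grip(cv2.imread("pics/w0.png"),c0,(305,165,55,100))[1]
s=monitor.observe();im=grab_frame("wrist");cv2.imwrite("pics/w1.png",im);c=cam("wrist",s)
print(s["clock"],s["position"],s["tool_rot"]);q=proj(c,[.4835,-.14,.098]);print(q)
x,y=(q-[40,90]).astype(int)
S,uv,r,a=grip(im,c,(x,y,80,180));print(S,uv,r,np.degrees(a),tri(c0,uv0,c,uv),tri(c,uv,cam("scene"),(270.9,232)))
t=s["tool_rot"][2];print("tool y ang",np.degrees(np.arctan2(-np.cos(t),np.sin(t))))
E
```

```text
4.025 [ 0.48128333 -0.14172227  0.22986433] [-3.14135452e+00  4.18388941e-05  1.49690879e+00]
[327.98854331 218.24817975]
[  36   44   18   92 1360] [331.5 217.5] ((486.0040588378906, -141.06771850585938), (75.47221374511719, 13.14437484741211), 85.63055419921875) -94.66043558190665 (array([ 0.48610853, -0.14400323,  0.08165026]), np.float64(0.00021269410786427844)) (array([ 0.48538464, -0.1392032 ,  0.09624775]), np.float64(0.0025185267140102234))
tool y ang -4.233443920887748
```

View pics/w1.png

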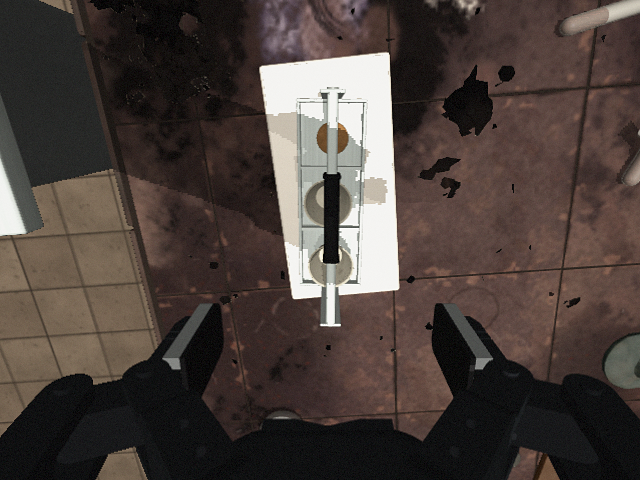

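The second view puts the grip at (331.5,217.5), which gives a centre of about (0.485, -0.140). Its z is about 0.097 (scene with top 0.098, wrist with scene 0.096), matching the text's 16 + 82 = 98 mm. I'll lower to just above it, close the jaws partway, and check that they're centred.

Request:
move_arm --pt "1 -1 -10 -0.002" --pt "2 -2 -25 -0.004" --pt "3 -3 -45 -0.0075" --pt "4 -4 -65 -0.0075" --pt "4 -4 -80 -0.0075" --pt "4 -4 -90 -0.0075" --pt "4 -4 -92 -0.0075" --pt "4 -4 -92 -0.0075" --gripper 0.4 --newtons 20

```text
clock: 5.08
position: [0.4854, -0.1459, 0.1382]
tool_rot: [3.141, 0.0, 1.489]
force: [0.2, 0.7, -0.2]
grip_width: 0.0342
finger_force: 0.0
```

```bash
python3 - <<'E'
from h import *
s=monitor.observe();im=grab_frame("wrist");cv2.imwrite("pics/w2.png",im);c=cam("wrist",s)
print(s["clock"],s["position"],s["tool_rot"],s["grip_width"]);q=proj(c,[.485,-.14,.098]);print(q, proj(c,s["position"]))
x,y=(q-[45,130]).astype(int)
S,uv,r,a=grip(im,c,(x,y,90,190));print(S,uv,r,np.degrees(a))
E
```

```text
5.075 [ 0.48542214 -0.14588108  0.13823906] [3.14123271e+00 2.95632682e-05 1.48920276e+00] 0.03417473647074552
[322.83015417 254.73236503] [323.81885585 298.2552394 ]
[  34   65   27  125 2701] [324. 251.] ((485.7481384277344, -139.90524291992188), (73.67538452148438, 13.780393600463867), 85.39482879638672) -94.58135306670339
```

View pics/w2.png

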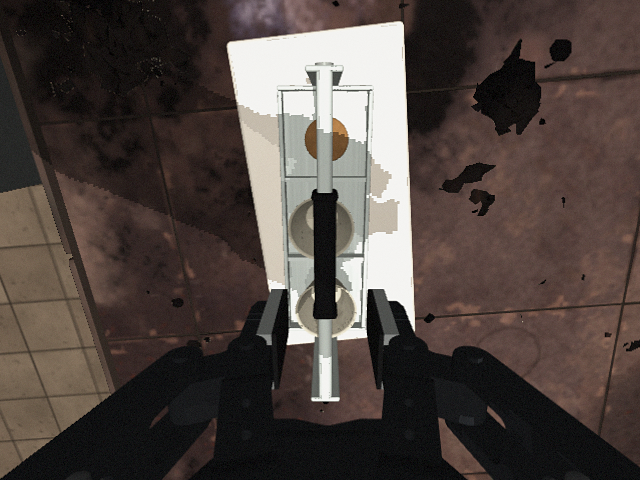

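The jaws straddle the handle: grip from (325,190) to (325,318), pads' inner edges at about x = 288 and 367. I'll go down around the grip and check the centring close up.

Request:
move_arm --pt "0 0 -5 0" --pt "0 0 -12 0" --pt "0 0 -20 0" --pt "0 0 -28 0" --pt "0 0 -36 0" --pt "0 0 -42 0" --pt "0 0 -45 0" --pt "0 0 -45 0"

```text
clock: 6.12
position: [0.4852, -0.1458, 0.0929]
tool_rot: [-3.141, -0.0, 1.489]
force: [0.6, -0.1, -0.2]
grip_width: 0.0343
finger_force: 0.0
```

```bash
python3 - <<'E'
from h import *
s=monitor.observe();im=grab_frame("wrist");c=cam("wrist",s)
print(s["clock"],s["position"],s["tool_rot"],s["grip_width"],s["force"]);p=s["position"]
for dx in(-.017,0,.017): print(proj(c,[p[0]+dx,p[1]+.011,p[2]+.005]))
cv2.imwrite("pics/w3.png",cv2.resize(im[150:350,220:430],(630,600),interpolation=cv2.INTER_CUBIC));cv2.imwrite("pics/w3full.png",im)
S,uv,r,a=grip(im,c,(298,130,54,130));print(S,uv,r,np.degrees(a))
E
```

```text
6.125 [ 0.48521782 -0.14582493  0.09287831] [-3.14136311e+00 -1.28328242e-07  1.48916794e+00] 0.034300078454471375 [ 0.56665941 -0.13685368 -0.17363138]
[282.74719515 283.89541772]
[321.60492692 281.04296572]
[360.67265409 278.18064769]
[   8   79   36   51 1412] [323.5 234. ] ((487.83758544921875, -113.69799041748047), (21.85976219177246, 14.404989242553711), 85.40478515625) -95.2362060275335
```

View pics/w3.png

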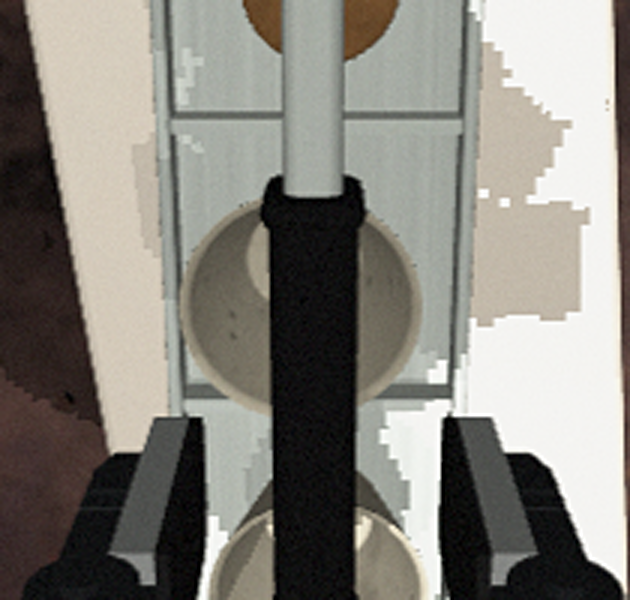

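The pads' inner edges are at crop x = 203 and 443, so the jaws are centred at 323. The grip is centred at 314, about 1.3 mm off toward -x. I'll shift by that and pinch with 26 N.

Request:
move_arm --pt "-0.7 0 0 0" --pt "-1.3 0 0 0" --pt "-1.3 0 0 0"

```text
clock: 6.55
position: [0.484, -0.1458, 0.0931]
tool_rot: [3.141, -0.0, 1.489]
force: [-0.6, -0.9, -0.8]
grip_width: 0.0341
finger_force: 0.0
```

Request:
move_arm --pt "0 0 0 0" --pt "0 0 0 0" --pt "0 0 0 0" --pt "0 0 0 0" --pt "0 0 0 0" --pt "0 0 0 0" --gripper 0.0 --newtons 26

```text
clock: 7.3
position: [0.484, -0.1458, 0.0931]
tool_rot: [3.142, -0.0, 1.489]
force: [-1.6, -0.2, 6.4]
grip_width: 0.0111
finger_force: 26.4
```

```bash
python3 - <<'E'
from h import *
s=monitor.observe();im=grab_frame("wrist");cv2.imwrite("pics/w4full.png",im)
print({k:np.round(s[k],4) for k in("clock","position","force","moment","grip_width","finger_force")})
E
```

```text
{'clock': np.float64(7.3), 'position': array([ 0.484 , -0.1458,  0.0931]), 'force': array([-1.6297, -0.1737,  6.3509]), 'moment': array([ 0.2089,  0.3446, -0.0164]), 'grip_width': np.float64(0.0111), 'finger_force': np.float64(26.3906)}
```

It's gripped at 11 mm and 26 N. I'll start with a small trial lift.

Request:
move_arm --pt "0 0 0.5 0" --pt "0 0 1 0" --pt "0 0 1.5 0" --pt "0 0 2.5 0" --pt "0 0 3.5 0" --pt "0 0 5 0" --pt "0 0 6.5 0" --pt "0 0 8 0" --pt "0 0 8 0" --pt "0 0 8 0"

```text
clock: 8.6
position: [0.484, -0.1458, 0.101]
tool_rot: [3.142, -0.0, 1.489]
force: [0.2, 0.5, -3.8]
grip_width: 0.0112
finger_force: 25.4
```

```bash
python3 - <<'E'
from h import *
s=monitor.observe();im=grab_frame("wrist");cv2.imwrite("pics/w5full.png",im)
print({k:np.round(s[k],4) for k in("clock","position","tool_rot","force","moment","grip_width","finger_force")})
S=grab_frame("scene");cv2.imwrite("pics/s5.png",S)
o=np.vstack([cv2.resize(S[200:290,210:340],(520,360),interpolation=cv2.INTER_CUBIC)])
a=cv2.imread("pics/w4full.png")[60:330,250:400];b=im[60:330,250:400]
p=np.zeros((360,800,3),np.uint8);p[:,:480]=cv2.resize(S[200:290,215:335],(480,360),interpolation=cv2.INTER_CUBIC);p[:288,480:640]=cv2.resize(a,(160,288));p[:288,640:]=cv2.resize(b,(160,288))
cv2.imwrite("pics/c5.png",p)
E
```

```text
{'clock': np.float64(8.6), 'position': array([ 0.484 , -0.1458,  0.101 ]), 'tool_rot': array([ 3.1416, -0.    ,  1.4893]), 'force': array([ 0.2398,  0.4861, -3.81  ]), 'moment': array([0.0166, 0.0019, 0.0179]), 'grip_width': np.float64(0.0112), 'finger_force': np.float64(25.3788)}
```

View pics/c5.png

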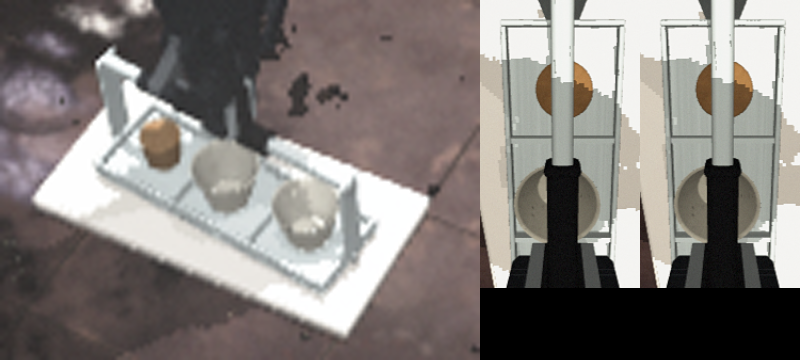

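The carrier is clear of the tile: 3.8 N, about 0.39 kg, with only 0.017 N m of moment. The wrist views before and after the lift are alike, so it is level with no slip, and the cork and crucibles are standing. I'll raise it smoothly by another 142 mm.

Request:
move_arm --pt "0 0 1 0" --pt "0 0 3 0" --pt "0 0 6 0" --pt "0 0 10 0" --pt "0 0 15 0" --pt "0 0 21 0" --pt "0 0 27 0" --pt "0 0 34 0" --pt "0 0 41 0" --pt "0 0 48 0" --pt "0 0 55 0" --pt "0 0 62 0"

```text
clock: 10.2
position: [0.484, -0.1458, 0.1635]
tool_rot: [-3.142, -0.0, 1.489]
force: [-0.4, -0.8, -4.8]
grip_width: 0.0111
finger_force: 25.4
```

Request:
move_arm --pt "0 0 7 0" --pt "0 0 14 0" --pt "0 0 21 0" --pt "0 0 28 0" --pt "0 0 35 0" --pt "0 0 42 0" --pt "0 0 49 0" --pt "0 0 55 0" --pt "0 0 61 0" --pt "0 0 66 0" --pt "0 0 70 0" --pt "0 0 74 0"

```text
clock: 11.7
position: [0.4839, -0.1458, 0.2372]
tool_rot: [-3.141, -0.0, 1.489]
force: [-0.1, -0.4, -4.5]
grip_width: 0.0111
finger_force: 25.4
```

Request:
move_arm --pt "0 0 3 0" --pt "0 0 5 0" --pt "0 0 6 0" --pt "0 0 6 0" --pt "0 0 6 0" --pt "0 0 6 0" --pt "0 0 6 0" --pt "0 0 6 0" --pt "0 0 6 0" --pt "0 0 6 0" --pt "0 0 6 0" --pt "0 0 6 0"

```text
clock: 13.2
position: [0.484, -0.1458, 0.243]
tool_rot: [-3.142, 0.0, 1.489]
force: [-0.7, 0.3, -4.0]
grip_width: 0.011
finger_force: 25.4
```

```bash
python3 - <<'E'
from h import *
s=monitor.observe();im=grab_frame("wrist");cv2.imwrite("pics/w6full.png",im)
print({k:np.round(s[k],4) for k in("clock","position","tool_rot","force","moment","grip_width","finger_force")})
S=grab_frame("scene");cv2.imwrite("pics/s6.png",S)
a=cv2.imread("pics/w5full.png")[60:330,250:400];b=im[60:330,250:400]
p=np.zeros((560,800,3),np.uint8);p[:,:480]=cv2.resize(S[160:300,215:335],(480,560),interpolation=cv2.INTER_CUBIC);p[:288,480:640]=cv2.resize(a,(160,288));p[:288,640:]=cv2.resize(b,(160,288))
cv2.imwrite("pics/c6.png",p)
E
```

```text
{'clock': np.float64(13.2), 'position': array([ 0.484 , -0.1458,  0.243 ]), 'tool_rot': array([-3.1415,  0.    ,  1.4893]), 'force': array([-0.6667,  0.2724, -4.015 ]), 'moment': array([ 0.0108, -0.0069,  0.0655]), 'grip_width': np.float64(0.011), 'finger_force': np.float64(25.3811)}
```

View pics/c6.png

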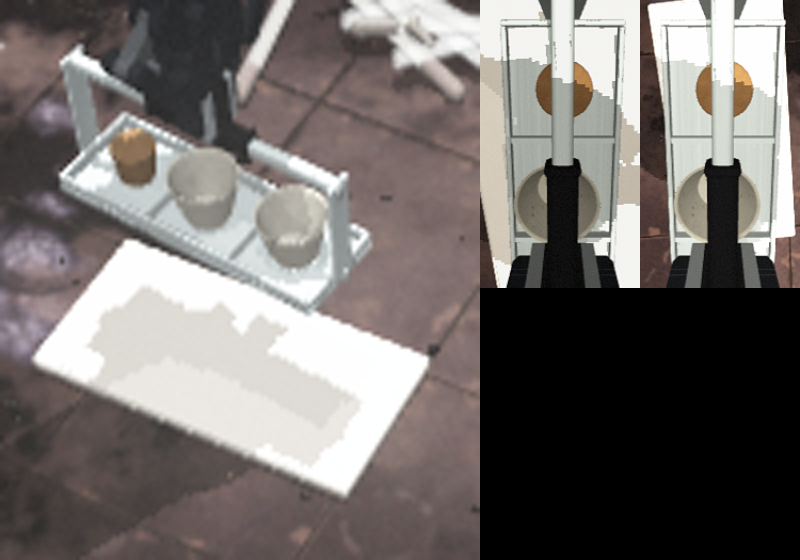

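The carrier hangs level over the tile and the wrist view hasn't changed. The cork is at crop (133,158) and the crucibles at (202,188) and (290,225), all standing. Now I'll hold it for over three seconds.

Request:
move_arm --pt "0 0 0 0" --pt "0 0 0 0" --pt "0 0 0 0" --pt "0 0 0 0" --pt "0 0 0 0" --pt "0 0 0 0" --pt "0 0 0 0" --pt "0 0 0 0" --pt "0 0 0 0" --pt "0 0 0 0" --pt "0 0 0 0" --pt "0 0 0 0"

```text
clock: 14.8
position: [0.484, -0.1458, 0.243]
tool_rot: [3.142, 0.0, 1.489]
force: [-0.9, -0.0, -3.4]
grip_width: 0.0114
finger_force: 25.4
```

Request:
move_arm --pt "0 0 0 0" --pt "0 0 0 0" --pt "0 0 0 0" --pt "0 0 0 0" --pt "0 0 0 0" --pt "0 0 0 0" --pt "0 0 0 0" --pt "0 0 0 0" --pt "0 0 0 0" --pt "0 0 0 0" --pt "0 0 0 0" --pt "0 0 0 0"

```text
clock: 16.3
position: [0.484, -0.1458, 0.243]
tool_rot: [-3.142, -0.0, 1.489]
force: [0.4, 0.3, -4.0]
grip_width: 0.0113
finger_force: 25.4
```

Request:
move_arm --pt "0 0 0 0" --pt "0 0 0 0" --pt "0 0 0 0" --pt "0 0 0 0" --pt "0 0 0 0" --pt "0 0 0 0"

```text
clock: 17.05
position: [0.484, -0.1458, 0.243]
tool_rot: [-3.142, 0.0, 1.489]
force: [0.3, -0.3, -3.4]
grip_width: 0.0108
finger_force: 25.4
```

```bash
python3 - <<'E'
from h import *
im=grab_frame("wrist");d=cv2.absdiff(im,cv2.imread("pics/w6full.png"));s=monitor.observe()
print(d.mean(),(d.max(2)>50).sum(),s["clock"],s["position"],s["finger_force"])
if (d.max(2)>50).sum()<1500: print(bot.job_done())
E
```

```text
2.8753721788194446 1 17.1 [ 0.48396589 -0.14579473  0.24299609] 25.380658507347107
the job is handed in; nothing more can be done
None
```

The carrier was raised level by its black grip at about 25 N, held still about 15 cm above the tile for over three seconds with both crucibles and the cork standing, and handed in at 17.1 s still in the air.

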